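# Fit a sprung roller axle between its two bearing seats

### The job

Take the sprung roller axle off its wooden rest and fit it between the two bearing seats of the cradle: press its spring end in against the inner face of the tall seat, bring the axle down while compressed, and let it spring out so that the spring end sits in the tall seat's socket and the stub in the low seat's socket, both fully home. Work by feel: never load the cradle with more than about 25 N; let go at the end, and leave the bumper block, copper lug, bearing race and wrench where they lie.

Things in the scene. Friction and masses are not known exactly. Their poses are not given: they have to be found in the camera images.
- axle_mid (a point): Centre of the loose roller axle (0.34 kg): square aluminium carrier 90 mm long, 30 x 30 mm in section, a round 10 mm steel pin on its centre line at each end. x runs along the axle to the spring end, z up. It starts level on a wooden rest, this point 37 mm above the counter; the middle 50 mm is free for gripping across (30 mm), above the rest's 4 mm base plate.
- spring_tip (a point): Outer end of the spring plunger, the longer end pin (10 mm thick, last 4 mm tapering to 6 mm). It stands 34 mm out when free (79 mm from axle_mid) and can be pushed in at most 23 mm, to a hard stop. The spring pushes with 2 N at first and 5.5 N at the stop, damped. Axes as axle_mid. It goes in the tall seat, whose face has 4 mm ribs as a funnel, 35 mm wide on top, 16 mm at the socket.
- stub_tip (a point): Outer end of the fixed stub, the shorter end pin (26 mm long, 10 mm thick, last 4 mm tapering to 6 mm), 71 mm from axle_mid, opposite the spring end. Axes as axle_mid.
- cradle: Fixed cradle: dark steel base plate 250 x 90 x 10 mm carrying two upright tan seats, 60 mm wide, 25 mm thick, inner faces 130 mm apart. Origin: centre of the base's underside; x runs along the roller axis to the tall seat, z up. The pair of seats is clamped together anywhere from 28 mm before to 28 mm beyond the base's middle along x; that shift is not measured: find it by touch or sight.
- cradle_axis (a point): Point on the roller axis over the middle of the base, 62 mm above the counter. Each inner face has a round socket on this axis, 13 mm wide, 8 mm deep. The tall seat (+x) ends 112 mm above the counter, the low one 76 mm. The axle (150 mm free) passes between the faces only when pushed in 20 to 23 mm. Seated, axle_mid lies 2 mm from the middle of the gap towards the low seat. Axes as cradle.
- bumper: Bystander: yellow rubber bumper block 60 x 40 x 35 mm, origin at the centre of its underside.
- lug: Bystander: copper grounding lug about 40 mm long and 12 mm high, origin at the middle of its underside.
- race: Bystander: loose steel bearing race, ring 52 mm across and 15 mm high, origin at the centre of its underside.
- wrench: Bystander: wrench 180 mm long lying flat, origin at the middle of its underside.
There are look-alikes about, which are no part of the job. Of the things like the part that bears axle_mid, leave any that is blue; of the rest the larger one is meant.

How it is judged:
By the outcome, as a careful person would: the job done as asked, in the order asked, and still so for the second after the job is handed in, with the robot touching nothing.
It also fails if it takes over 69 s, if anything falls off the work surface, if the arm or the gripper's body presses on something with over 40 N, if the wrist force passes 120 N, or if a joint passes its speed limit or range.

### The arm

A 6-joint arm with a two-finger parallel gripper is mounted at the origin on the work surface. World frame = base frame: x ahead of the robot, y to its left, z up, the work surface at z = 0. Lengths are in m, angles in rad, forces in N, time in s.
With the tool pointing down it reaches from about 0.3 to 0.875 m from the base axis. Payload 6.4 kg.
Tool frame: the origin (TCP) lies at the centre of the arm's flange, where the gripper is bolted on; the fingertips stand 173 mm ahead of it and the grasp point (between the pads) lies ctrl.grip_point_offset ahead of it (ctrl.grip_point_offset is the distance from the TCP to the grasp point, in m); z points along the fingers, y is the direction in which the jaws open and shut (so a half turn about z gives the same grasp; the last joint's range is limited). The gripper opens to 85 mm and grips with 20 to 120 N. Pads are 22 mm wide; open, the fingers measure 114 mm over their backs; the gripper's body (76 mm by 85 mm) begins 54 mm behind the grasp point. The pads swing forward as they close: fully open they stand 13 mm farther back than shut.
Start: joints at [-1.47, 0.181, 1.607, -0, 1.354, -0.206], TCP at [0.174, -0.548, 0.405] pointing down, gripper open.
Joint ranges: [-2.99, 2.99], [-0.89, 2.07], [0.3, 2.58], [-1.14, 4.28], [0, 2.63], [-3.12, 3.12]. Speed limits (rad/s): [2.57, 2.57, 3.01, 3.14, 3.14, 3.14].

### API

Orientations are given as a unit quaternion [w, x, y, z].
In Python, from bench import ctrl, cams, boxes_of, landmark_of gives the robot as it stands.
- The arm moves only by the shell command python3 -m handwheel 'ROWS'. ROWS is JSON, a list of rows, each an object with "offset": the shift along the tool's x, y, z in m, a list of three; "spin": the turn about the tool's z in degrees; "grip": the opening, from 0 (shut) to 1 (fully open). A call has 1 to 20 rows; each row is the pose to reach, as a shift and turn from the pose commanded when the call began, along the tool's axes at that moment; what a row does not reach only later rows make up. A row lasts 1/8 s, in which the tool goes at most 62.5 mm and 10.7 degrees, less where a joint would pass 70% of its speed; a pose out of reach is approached as far as the arm can. A call with a gripper value outside its range is refused whole. The fingers move at their own pace and stop on an object; the grip force is fixed at half the most. Time passes only in rows, so rows that repeat a pose let the fingers close. It gives the time, the measured TCP pose, the force and the opening at its end, in the units of the state.
- ctrl.get_obs(): the state, without advancing time (a new reading comes with each control period).
- cams.camera(name): name is "scene" or "top" or "wrist"; returns a dict with "color" (480x640x3 uint8, red, green, blue), "camera_matrix" (3x3 intrinsics, pixels), "view" (4x4, takes a point from world to camera coordinates); the wrist camera has in their place "tool_from_camera" (4x4, takes a point from camera to tool coordinates, whose origin is the TCP and whose axes are the flange's). Camera axes: x right, y up, looking along -z (the intrinsics and any distortion apply to the point x, -y, -z); pixel columns grow to the right and rows downward; lengths in m; the calibration is good to about 2 mm. A picture is of the moment at which its call begins: read the wrist's pose just before it. There is no depth.
- ctrl.hand_in(): hands the job in, once; it reports no verdict.
Trained networks look in a picture, given as the dict that the camera call returned (one of the last four; its "shot" number tells which), for a name from the list of things; names that differ only in an ending like _2 or _b are one class to them, and where a whole thing is asked for, a point or a joint stands for the part that bears it (a point fixed in the world has none). Each returns a list of dicts, best first, with "confidence" (0 to 1); they miss things now and then, are a little off and sometimes report something else, mostly with a low value. They report only what shows in the picture. A call takes as long as a camera call. They do not tell look-alikes from the thing itself.
- boxes_of(picture, thing): "uv" ([column, row] in pixels, amid what is visible of it).
- landmark_of(picture, thing): "uv" ([column, row] in pixels: a listed point, or the origin of a listed thing).
The state is a dict: "time_s": time; "q": joint angles; "dq": joint speeds; "joint_efforts": joint torques, N m; "eef_pos": TCP position; "eef_rot": TCP orientation; "wrist_force": force on the tool from outside, world axes, zero at the start; "torque": the same for the moment, N m; "opening": opening from 0.0 (shut) to 1.0 (fully open).
Only numpy, scipy, OpenCV 4.12 (cv2) and the standard library are available. Lean on these libraries where they do the work, as an engineer would, in place of code of your own. Each camera call takes 0.05 s, during which the arm holds its last target.

## Working session

There is one attempt and no reset: what is moved stays moved. The work goes in short steps, Python scripts to look and compute and a shell command to move; the robot and the scene stay as the last step left them, time stands still between calls to the robot, and variables do not carry over. Pictures are saved under pics/ and viewed, and the job is handed in when it is done.

```bash
ls; mkdir -p pics
cat > h.py <<'E'
import numpy as np, cv2
from bench import ctrl, cams, boxes_of, landmark_of
from scipy.spatial.transform import Rotation as R
def toolT(o):
    T=np.eye(4);q=o['eef_rot'];T[:3,:3]=R.from_quat([q[1],q[2],q[3],q[0]]).as_matrix();T[:3,3]=o['eef_pos'];return T
def shot(name):
    o=ctrl.get_obs();p=cams.camera(name)
    if name=='wrist': cw=toolT(o)@np.array(p['tool_from_camera'])
    else: cw=np.linalg.inv(np.array(p['view']))
    p['cw']=cw;return p
def ray(p,uv):
    K=np.array(p['camera_matrix']);d=p.get('distortion')
    u=cv2.undistortPoints(np.array([[uv]],float),K,None if d is None else np.array(d))[0,0]
    v=p['cw'][:3,:3]@np.array([u[0],-u[1],-1.]);return p['cw'][:3,3],v/np.linalg.norm(v)
def atz(p,uv,z):
    c,v=ray(p,uv);return c+v*(z-c[2])/v[2]
def proj(p,X):
    Y=np.linalg.inv(p['cw'])@np.append(X,1);K=np.array(p['camera_matrix']);q=K@np.array([Y[0],-Y[1],-Y[2]]);return q[:2]/q[2]
def tri(obs):
    A=np.zeros((3,3));b=np.zeros(3)
    for p,uv in obs:
        c,v=ray(p,uv);M=np.eye(3)-np.outer(v,v);A+=M;b+=M@c
    return np.linalg.solve(A,b)
def save(p,n): cv2.imwrite('pics/'+n+'.png',p['color'][:,:,::-1])
E
cat > s1.py <<'E'
from h import *
np.set_printoptions(precision=4,suppress=True)
o=ctrl.get_obs();print(o,ctrl.grip_point_offset)
for n in ['scene','top','wrist']:
    p=shot(n);save(p,n+'1');print(n,[k for k in p if k!='color'],p['cw'][:3,3],p['camera_matrix'])
    for t in ['axle_mid','spring_tip','stub_tip','cradle','cradle_axis']:
        for d in landmark_of(p,t)[:4]: print(t,np.round(d['uv'],1),round(d['confidence'],2),atz(p,d['uv'],.037 if t[-1]!='s' and t!='cradle' else (.062 if t!='cradle' else 0)))
    for t in ['bumper','lug','race','wrench']:
        for d in landmark_of(p,t)[:2]: print(t,np.round(d['uv'],1),round(d['confidence'],2),atz(p,d['uv'],0))
E
python3 s1.py
```

```text
pics
{'time_s': 0.0, 'q': array([-1.4703,  0.1816,  1.608 , -0.    ,  1.3538, -0.2063]), 'dq': array([ 0.0008,  0.0011,  0.0007,  0.001 , -0.0004,  0.0002]), 'joint_efforts': array([ -0.0009, -44.4877, -35.1337,  -0.0004,   0.0091,  -0.    ]), 'eef_pos': array([ 0.1736, -0.5479,  0.4038]), 'eef_rot': array([-0.0009,  0.9883,  0.1528,  0.    ]), 'wrist_force': array([-0.0933, -0.3313,  0.1696]), 'torque': array([ 0.0244,  0.0443, -0.0193]), 'opening': 0.9998905652957931} 0.1547
scene ['camera_matrix', 'view', 'shot', 'cw'] [ 1.129  -0.6588  0.6788] [[442.3126   0.     316.7726]
 [  0.     442.3126 243.1024]
 [  0.       0.       1.    ]]
axle_mid [216.1 260.6] 0.93 [ 0.4444 -0.2063  0.037 ]
axle_mid [177.2 341.8] 0.91 [ 0.5815 -0.4063  0.037 ]
spring_tip [280.8 265.5] 0.62 [ 0.5661 -0.1188  0.037 ]
spring_tip [192.2 264.1] 0.57 [ 0.4147 -0.2507  0.037 ]
spring_tip [170.6 313.3] 0.46 [ 0.5102 -0.3723  0.037 ]
stub_tip [235.1 253.5] 0.79 [ 0.456  -0.1597  0.037 ]
stub_tip [186.9 370.4] 0.73 [ 0.6482 -0.4327  0.037 ]
stub_tip [224.4 296. ] 0.61 [ 0.55   -0.2688  0.037 ]
cradle [363.9 216
[... 759 characters left out ...]
.1447  0.037 ]
stub_tip [530.8 236.7] 0.79 [ 0.6309 -0.4161  0.037 ]
stub_tip [461.1 277.4] 0.75 [ 0.5501 -0.2805  0.037 ]
cradle [193.  274.7] 0.96 [0.5486 0.2225 0.    ]
cradle_axis [184.2 268.7] 0.78 [0.5507 0.2244 0.062 ]
cradle_axis [305.1 230.7] 0.48 [0.6258 0.0108 0.062 ]
bumper [460.8 275.6] 0.67 [ 0.5589 -0.291   0.    ]
bumper [307.9 231.3] 0.58 [0.6389 0.0063 0.    ]
lug [307.3 309. ] 0.75 [0.4883 0.0035 0.    ]
race [276.5 171.6] 0.59 [0.759  0.0719 0.    ]
wrench [380.5 171.6] 0.71 [ 0.7652 -0.1358  0.    ]
wrist ['camera_matrix', 'tool_from_camera', 'shot', 'cw'] [ 0.2461 -0.5255  0.3745] [[389.2757   0.     319.3311]
 [  0.     389.2757 242.8017]
 [  0.       0.       1.    ]]
```

View pics/scene1.png

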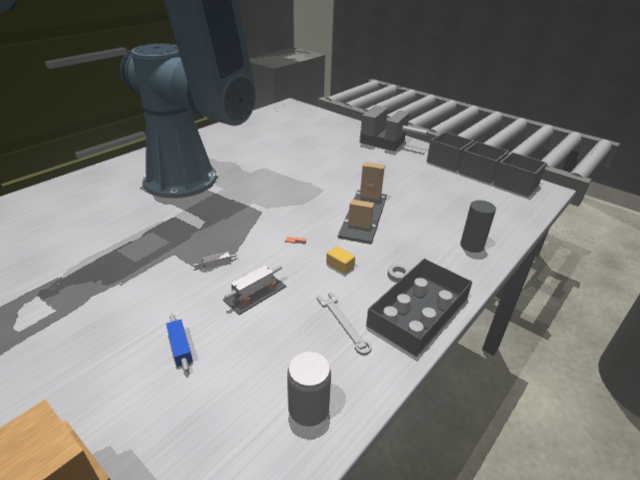

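View pics/top1.png

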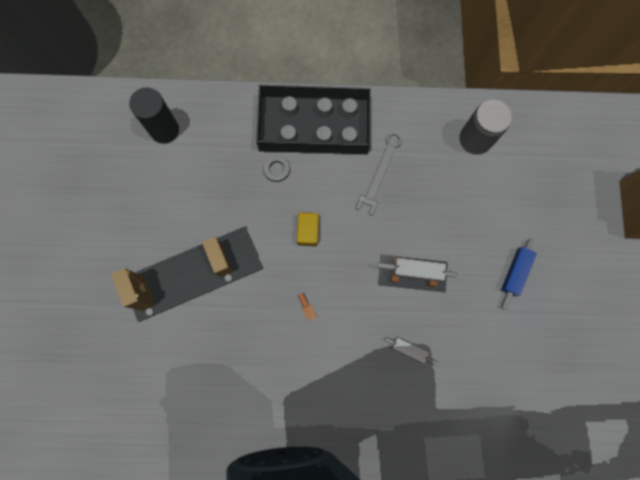

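Candidates for axle_mid in the top picture: silver one on the rest at (418,270), a smaller silver one at (407,348), and a blue one at (517,270). The one on the rest fits: it isn't blue, it's the larger of the two silver ones and it lies on a rest. I'll confirm that in an enlarged crop.

```bash
cat > c.py <<'E'
from h import *
p=cv2.imread('pics/top1.png');s=cv2.imread('pics/scene1.png')
a=cv2.resize(p[225:385,360:560],(800,640))[:600]
a=cv2.resize(p[240:380,360:480],None,fx=3.3,fy=3.3,interpolation=3)
b=cv2.resize(s[240:380,160:300],None,fx=2.8,fy=3.3,interpolation=3)
cv2.imwrite('pics/crop1.png',np.hstack([a,b]))
print(cams.camera('wrist')['tool_from_camera'])
E
python3 c.py
```

```text
[[-3.15476983e-04  9.54646121e-01  2.97742648e-01  7.59436096e-02]
 [ 9.99999692e-01  5.14994124e-04 -5.91652750e-04  2.42183292e-04]
 [-7.18154716e-04  2.97742370e-01 -9.54645990e-01  3.01747513e-02]
 [ 0.00000000e+00  0.00000000e+00  0.00000000e+00  1.00000000e+00]]
```

View pics/crop1.png

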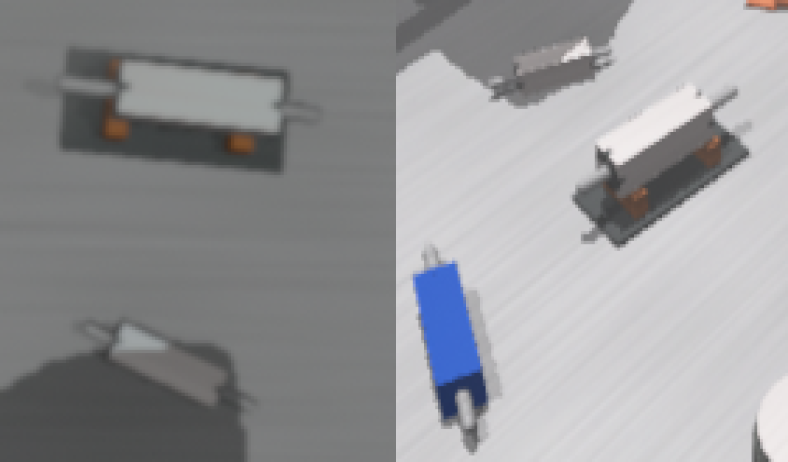

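The crop confirms it: the large silver axle is on the rest, with its longer (spring) pin on the left, towards +y. Next I move the wrist above it.

```bash
python3 -m handwheel '[{"offset":[0.06,-0.027,0],"spin":-8,"grip":1},{"offset":[0.115,-0.052,0],"spin":-16,"grip":1},{"offset":[0.17,-0.077,0],"spin":-24,"grip":1},{"offset":[0.225,-0.101,0],"spin":-32,"grip":1},{"offset":[0.28,-0.126,0],"spin":-40,"grip":1},{"offset":[0.335,-0.151,0],"spin":-48,"grip":1},{"offset":[0.39,-0.175,0],"spin":-56,"grip":1},{"offset":[0.445,-0.2,0],"spin":-64,"grip":1},{"offset":[0.475,-0.213,0],"spin":-64.4,"grip":1},{"offset":[0.475,-0.213,0],"spin":-64.4,"grip":1},{"offset":[0.475,-0.213,0],"spin":-64.4,"grip":1}]'
cat > s2.py <<'E'
from h import *
import sys
np.set_printoptions(precision=4,suppress=True)
o=ctrl.get_obs();print(o['time_s'],o['eef_pos'],o['q'],o['wrist_force'])
p=shot('wrist');save(p,sys.argv[1])
for t,z in [('axle_mid',.037),('spring_tip',.037),('stub_tip',.037),('cradle',0),('cradle_axis',.062)]:
        for d in landmark_of(p,t)[:4]: print(t,np.round(d['uv'],1),round(d['confidence'],2),atz(p,d['uv'],z))
E
python3 s2.py w2
```

```text
time_s: 2.92
eef_pos: [0.5618, -0.2019, 0.4045]
eef_rot: [-0.0, 0.755, 0.656, -0.0]
wrist_force: [-0.2, -0.6, -0.7]
opening: 1.004
2.925 [ 0.5618 -0.2019  0.4045] [-0.5436  0.2295  1.5498 -0.0005  1.3629 -0.4035] [-0.1789 -0.6243 -0.6795]
axle_mid [320.2 214.6] 0.83 [ 0.5619 -0.2055  0.037 ]
axle_mid [347.3 385.7] 0.81 [ 0.5644 -0.3875  0.037 ]
axle_mid [164.7 210.3] 0.55 [ 0.4263 -0.1824  0.037 ]
spring_tip [281.1 364.5] 0.83 [ 0.5014 -0.3531  0.037 ]
spring_tip [318.2 120.5] 0.77 [ 0.5714 -0.1264  0.037 ]
spring_tip [156.4 266.4] 0.64 [ 0.405 -0.233  0.037]
stub_tip [413.3 396.1] 0.96 [ 0.6306 -0.4098  0.037 ]
stub_tip [174.7 162.6] 0.75 [ 0.4454 -0.1432  0.037 ]
stub_tip [322.4 286.4] 0.67 [ 0.5543 -0.2744  0.037 ]
```

View pics/w2.png

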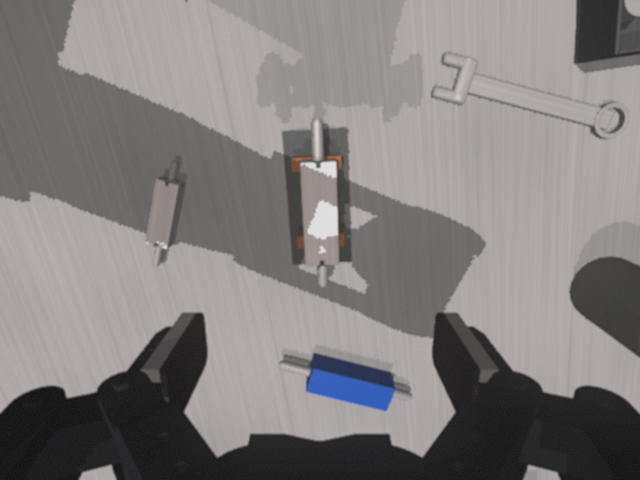

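The picture shows the target axle at (320,214), spring tip (318,119) and stub tip (322,287), with nothing beside it for the fingers to hit. Next I descend and grasp.

```bash
python3 -m handwheel '[{"offset":[-0.003,0.0005,0.05],"spin":-1.3,"grip":1},{"offset":[-0.003,0.0005,0.1],"spin":-1.3,"grip":1},{"offset":[-0.003,0.0005,0.15],"spin":-1.3,"grip":0.8},{"offset":[-0.003,0.0005,0.18],"spin":-1.3,"grip":0.8},{"offset":[-0.003,0.0005,0.205],"spin":-1.3,"grip":0.8},{"offset":[-0.003,0.0005,0.2135],"spin":-1.3,"grip":0.8},{"offset":[-0.003,0.0005,0.2135],"spin":-1.3,"grip":0.8},{"offset":[-0.003,0.0005,0.2135],"spin":-1.3,"grip":0.7}]'; python3 s2.py w3
```

```text
time_s: 4.22
eef_pos: [0.5628, -0.2052, 0.1926]
eef_rot: [0.001, 0.747, 0.664, 0.0]
wrist_force: [1.0, -0.6, 0.0]
opening: 0.7
4.225 [ 0.5628 -0.2052  0.1926] [-0.5475  0.499   1.6692  0.      0.9711 -0.43  ] [ 1.0477 -0.5654  0.0427]
axle_mid [315.3 335.2] 0.94 [ 0.5617 -0.2038  0.037 ]
spring_tip [312.9 101.4] 0.76 [ 0.5707 -0.1241  0.037 ]
```

View pics/w3.png

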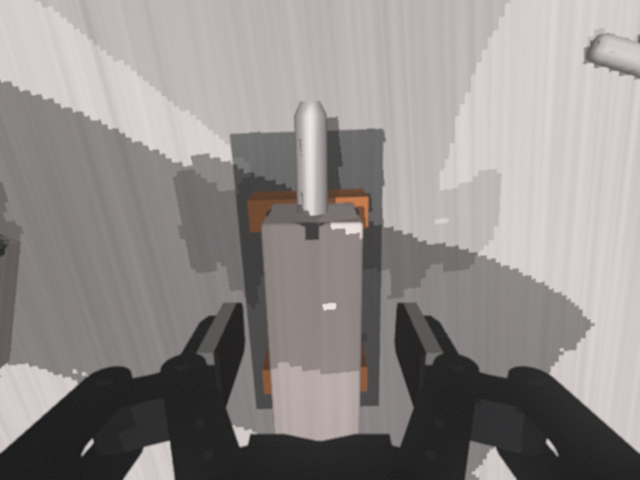

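Both fingers are astride the carrier, with the pads clear of the rest's orange posts and the spring tip at (311,103). Closing now, then a small lift.

```bash
python3 -m handwheel '[{"offset":[0,0,0],"spin":0,"grip":0.4},{"offset":[0,0,0],"spin":0,"grip":0.2},{"offset":[0,0,0],"spin":0,"grip":0},{"offset":[0,0,0],"spin":0,"grip":0},{"offset":[0,0,0],"spin":0,"grip":0},{"offset":[0,0,0],"spin":0,"grip":0}]'; python3 -m handwheel '[{"offset":[0,0,-0.03],"spin":0,"grip":0},{"offset":[0,0,-0.06],"spin":0,"grip":0},{"offset":[0,0,-0.09],"spin":0,"grip":0},{"offset":[0,0,-0.09],"spin":0,"grip":0},{"offset":[0,0,-0.09],"spin":0,"grip":0}]'; python3 s2.py w4
cat > s3.py <<'E'
from h import *
p=shot('scene');save(p,'scene4')
for t in ['spring_tip','stub_tip','axle_mid']:
    for d in landmark_of(p,t)[:3]: print(t,d)
p=shot('top');save(p,'top4')
for t in ['spring_tip','stub_tip','axle_mid']:
    for d in landmark_of(p,t)[:3]: print(t,d)
E
python3 s3.py
```

```text
time_s: 5.28
eef_pos: [0.5624, -0.2047, 0.1914]
eef_rot: [0.0, 0.747, 0.664, 0.0]
wrist_force: [-0.7, -0.1, 5.3]
opening: 0.343
time_s: 5.9
eef_pos: [0.5615, -0.2043, 0.2791]
eef_rot: [-0.001, 0.747, 0.664, -0.0]
wrist_force: [-0.6, 0.9, -5.9]
opening: 0.342
5.9 [ 0.5615 -0.2043  0.2791] [-0.5474  0.3685  1.6447 -0.      1.1314 -0.43  ] [-0.6252  0.8587 -5.9497]
axle_mid [319.7 337.1] 0.74 [ 0.555 -0.255  0.037]
axle_mid [ 92.9 246.5] 0.69 [ 0.4329 -0.1815  0.037 ]
spring_tip [318.1 103.8] 0.76 [ 0.5701 -0.1201  0.037 ]
spring_tip [ 80.2 323.1] 0.51 [ 0.4109 -0.2284  0.037 ]
stub_tip [104.6 172.8] 0.92 [ 0.4513 -0.1415  0.037 ]
spring_tip {'uv': [191.7, 268.4], 'confidence': 0.61}
spring_tip {'uv': [279.3, 236.4], 'confidence': 0.57}
spring_tip {'uv': [171.5, 313.8], 'confidence': 0.53}
stub_tip {'uv': [221.0, 264.6], 'confidence': 0.67}
stub_tip {'uv': [237.4, 253.4], 'confidence': 0.59}
stub_tip {'uv': [187.4, 370.8], 'confidence': 0.57}
axle_mid {'uv': [246.0, 248.5], 'confidence': 0.83}
axle_mid {'uv': [180.4, 341.6], 'confidence': 0.57}
axle_mid {'uv': [214.2, 260.1], 'confidence': 0.5}
spring_tip {'uv': [378.1, 259.4], 'confidence': 0.43}
```

View pics/w4.png

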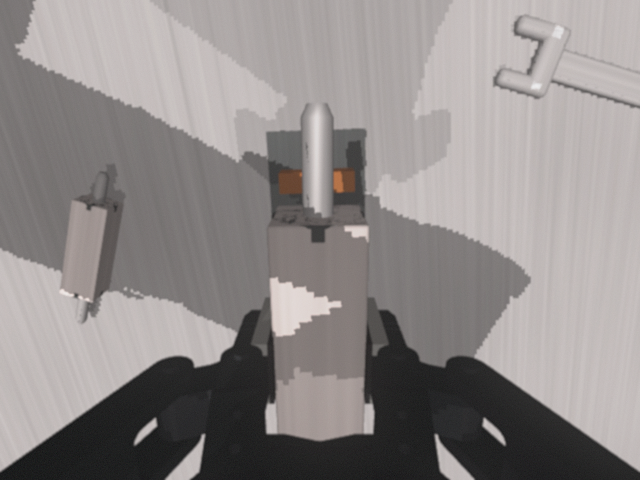

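Axle held (opening 0.342) and lifted clear; the spring tip shows at (317,104). Next I move to a viewing pose beside and above the cradle.

```bash
python3 -m handwheel '[{"offset":[0.03,-0.01,-0.04],"spin":-3,"grip":0},{"offset":[0.075,-0.025,-0.075],"spin":-6,"grip":0},{"offset":[0.125,-0.041,-0.1],"spin":-10,"grip":0},{"offset":[0.175,-0.058,-0.125],"spin":-14,"grip":0},{"offset":[0.225,-0.075,-0.145],"spin":-18,"grip":0},{"offset":[0.275,-0.091,-0.165],"spin":-22,"grip":0},{"offset":[0.325,-0.108,-0.17],"spin":-25,"grip":0},{"offset":[0.361,-0.12,-0.17],"spin":-26.7,"grip":0},{"offset":[0.361,-0.12,-0.17],"spin":-26.7,"grip":0},{"offset":[0.361,-0.12,-0.17],"spin":-26.7,"grip":0},{"offset":[0.361,-0.12,-0.17],"spin":-26.7,"grip":0}]'; python3 s2.py w5
```

```text
time_s: 7.98
eef_pos: [0.4856, 0.1669, 0.4511]
eef_rot: [0.0, 0.574, 0.819, -0.0]
wrist_force: [0.5, -0.4, -2.6]
opening: 0.344
7.975 [0.4856 0.1669 0.4511] [ 0.0997  0.0042  1.7037 -0.0003  1.4338 -0.2474] [ 0.529  -0.4021 -2.5979]
axle_mid [320.1 337.4] 0.82 [0.5391 0.021  0.037 ]
spring_tip [316.2 101.5] 0.61 [0.4511 0.2533 0.037 ]
cradle [397.8 167.6] 0.57 [0.5548 0.2218 0.    ]
cradle_axis [405.1 175.9] 0.85 [0.55   0.2196 0.062 ]
```

View pics/w5.png

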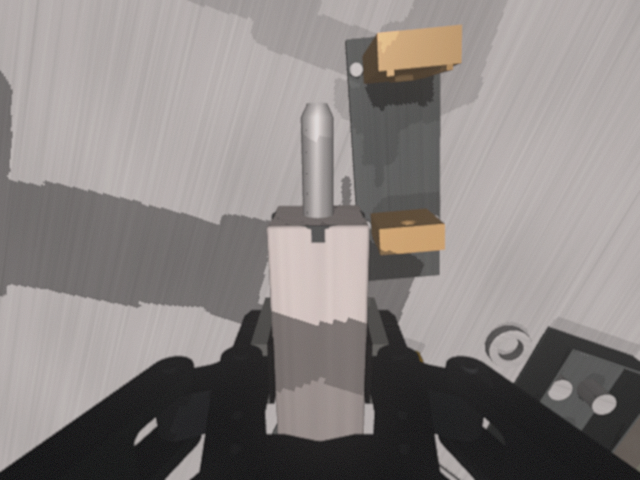

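The cradle shows fully: the tall seat's top spans about (378,35) to (462,68), the low seat's top about (378,222) to (445,255), and the base corners are near (346,40), (439,274) and (369,279). I'll enlarge it to measure.

Run:
```python
import cv2
p=cv2.imread('pics/w5.png')
c=p[15:145,335:475];cv2.imwrite('pics/cr5a.png',cv2.resize(c,None,fx=4.6,fy=4.6,interpolation=3))
c=p[190:290,345:465];cv2.imwrite('pics/cr5b.png',cv2.resize(c,None,fx=6,fy=6,interpolation=3))
```

```text
(no output)
```

View pics/cr5a.png

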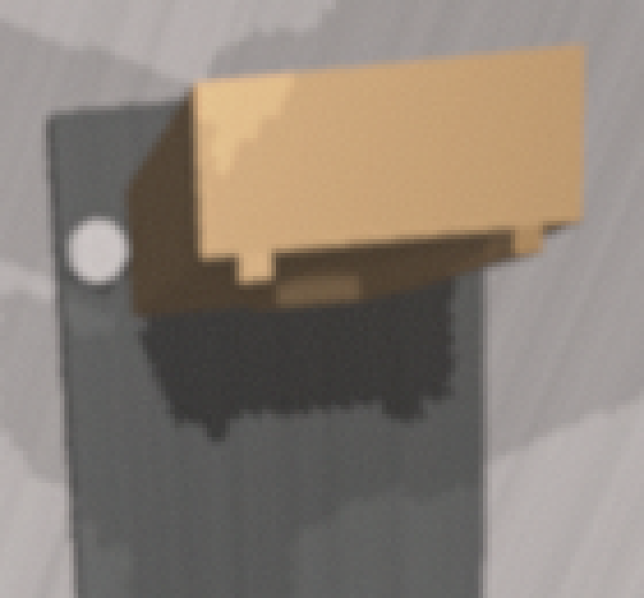

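View pics/cr5b.png

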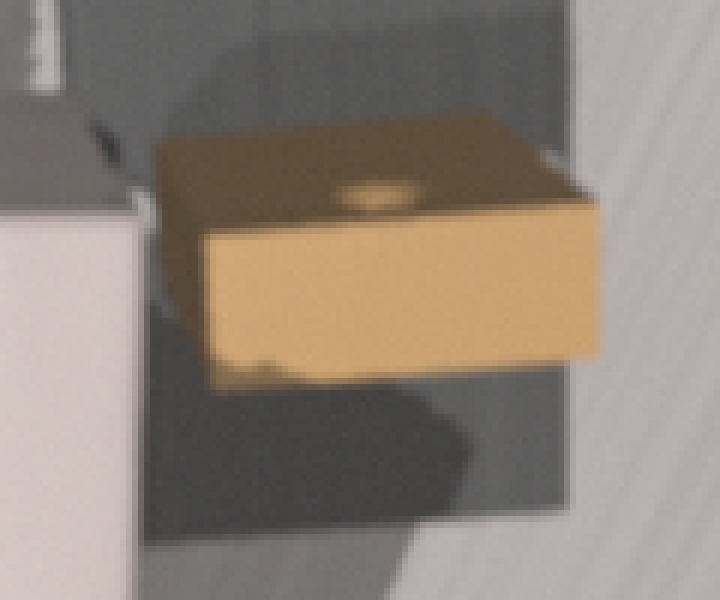

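```bash
cat > fit.py <<'E'
from h import *
from scipy.optimize import least_squares
np.set_printoptions(precision=4,suppress=True)
o=ctrl.get_obs();p=shot('wrist');Tt=toolT(o)
F=.065
# (x rel, uses shift, y, z, uv)
pts=[(F+.025,1,.03,.112,377.2,33.7),(F+.025,1,-.03,.112,461.7,24.8),(F,1,.03,.112,378.9,70.7),(F,1,-.03,.112,461.5,62.4),
(-F,1,.03,.076,378.8,229),(-F,1,-.03,.076,445,223.8),(-F-.025,1,.03,.076,380,254.7),(-F-.025,1,-.03,.076,445,249.5),
(.125,0,.045,.01,345.7,40.7),(-.125,0,-.045,.01,439.3,275)]
def f(a,full=False):
    x,y,th,s=a[:4];c,n=np.cos(th),np.sin(th);r=[]
    for X,k,Y,Z,u,v in pts:
        X=X+k*s;r.append(proj(p,[x+c*X-n*Y,y+n*X+c*Y,Z])-[u,v])
    return np.array(r) if full else np.ravel(r)
for loss in ['linear','soft_l1']:
    r=least_squares(f,[.55,.224,np.radians(110),0],loss=loss);print(r.x,np.degrees(r.x[2]));
print(f(r.x,True))
x,y,th,s=r.x;u=np.array([np.cos(th),np.sin(th)])
print('gapmid',np.array([x,y])+s*u,'tool yaw',np.degrees(np.arctan2(Tt[1,0],Tt[0,0])))
for d in landmark_of(p,'spring_tip')[:2]+[{'uv':[317,102]}]+landmark_of(p,'axle_mid')[:1]:
    X=atz(p,d['uv'],o['eef_pos'][2]-.1544); print(d,np.linalg.inv(Tt)@np.append(X,1))
E
python3 fit.py
```

```text
[0.5516 0.2217 2.0073 0.0201] 115.00943374623274
[0.5516 0.2217 2.0072 0.0201] 115.00273895894294
[[ 0.0161 -0.5628]
 [ 0.3022 -0.0569]
 [-0.1598  0.4425]
 [-0.1978  0.7797]
 [ 0.3526  0.0241]
 [-0.2343 -0.4097]
 [ 0.3009 -0.0542]
 [-0.4259 -0.2621]
 [-0.2208 -0.3968]
 [ 0.3332  0.653 ]]
gapmid [0.5431 0.2399] tool yaw 109.92280551324997
{'uv': [316.0, 104.4], 'confidence': 0.56} [ 0.0807 -0.0012  0.1544  1.    ]
{'uv': [317, 102]} [ 0.0814 -0.0009  0.1544  1.    ]
{'uv': [320.0, 337.8], 'confidence': 0.59} [ 0.001  -0.      0.1544  1.    ]
```

The fit is good to under 1 px: cradle yaw is 115°, the seats are shifted +20 mm and the gap middle is at (0.5431, 0.2399). Next I go above the start position for pressing, with the axle still above both seats.

```bash
python3 -m handwheel '[{"offset":[0.006,0.02,0.035],"spin":-1.5,"grip":0},{"offset":[0.012,0.042,0.075],"spin":-3,"grip":0},{"offset":[0.018,0.064,0.115],"spin":-4,"grip":0},{"offset":[0.023,0.081,0.145],"spin":-4.6,"grip":0},{"offset":[0.023,0.081,0.151],"spin":-4.6,"grip":0},{"offset":[0.023,0.081,0.151],"spin":-4.6,"grip":0},{"offset":[0.023,0.081,0.151],"spin":-4.6,"grip":0}]'; python3 s2.py w6
cat > s4.py <<'E'
from h import *
import sys
n=sys.argv[1]
a=shot('scene');b=shot('top')
A=cv2.resize(a['color'][140:260,300:430],None,fx=3,fy=4,interpolation=3)
B=cv2.resize(b['color'][210:330,95:265],None,fx=2.35,fy=4,interpolation=3)
cv2.imwrite('pics/%s.png'%n,np.hstack([A,B])[:,:,::-1])
E
python3 s4.py sc6
```

```text
time_s: 9.3
eef_pos: [0.5538, 0.217, 0.302]
eef_rot: [0.001, 0.541, 0.841, 0.001]
wrist_force: [-0.3, 0.2, -3.8]
opening: 0.342
9.3 [0.5538 0.217  0.302 ] [ 0.1741  0.332   1.6414 -0.0001  1.1657 -0.2546] [-0.2917  0.2062 -3.8147]
axle_mid [320.5 336.5] 0.63 [0.5819 0.1585 0.037 ]
spring_tip [317.8 103.9] 0.77 [0.5181 0.2941 0.037 ]
```

View pics/w6.png

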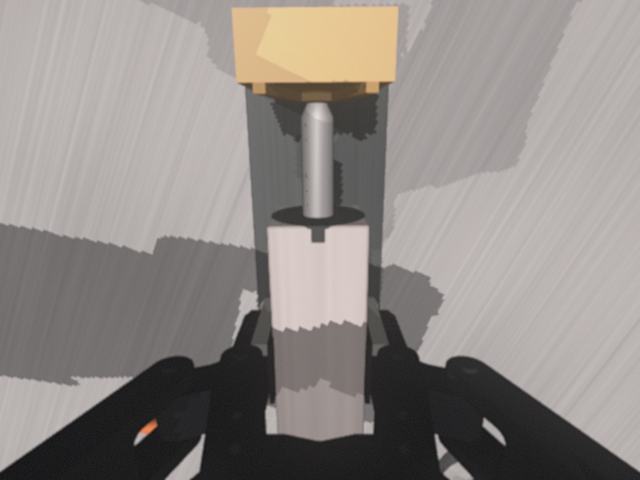

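View pics/sc6.png

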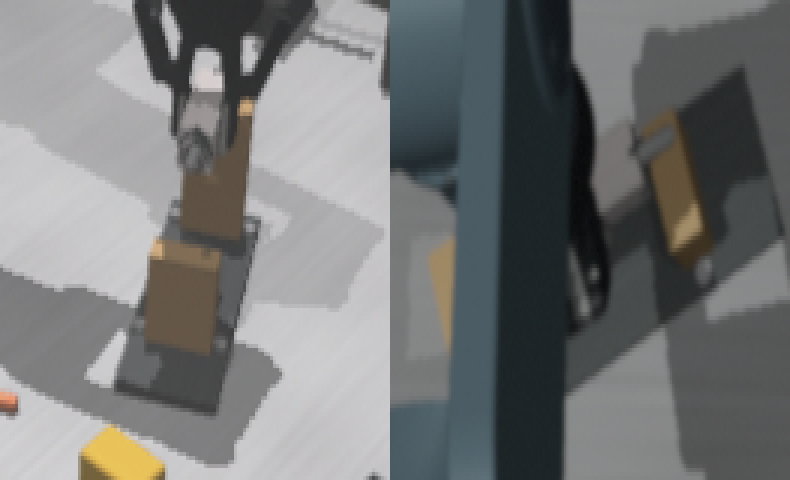

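The tip at (317.5,102) is centred on the tall seat's inner edge, which runs (236,83) to (396,82); a 0.5° turn remains. Next I descend to the pressing height.

```bash
python3 -m handwheel '[{"offset":[0,0,0.02],"spin":-0.5,"grip":0},{"offset":[0,0,0.04],"spin":-0.5,"grip":0},{"offset":[0,0,0.0485],"spin":-0.5,"grip":0},{"offset":[0,0,0.0485],"spin":-0.5,"grip":0},{"offset":[0,0,0.0485],"spin":-0.5,"grip":0}]'; python3 s2.py w7;python3 s4.py sc7
```

```text
time_s: 10.32
eef_pos: [0.5539, 0.2172, 0.252]
eef_rot: [0.0, 0.537, 0.844, 0.0]
wrist_force: [-0.1, 0.4, -3.8]
opening: 0.343
10.325 [0.5539 0.2172 0.252 ] [ 0.1744  0.4004  1.6648  0.      1.0757 -0.2632] [-0.0956  0.4145 -3.8182]
axle_mid [321.6 339.3] 0.64 [0.5704 0.1846 0.037 ]
spring_tip [318.2 102.7] 0.78 [0.5179 0.2928 0.037 ]
```

View pics/w7.png

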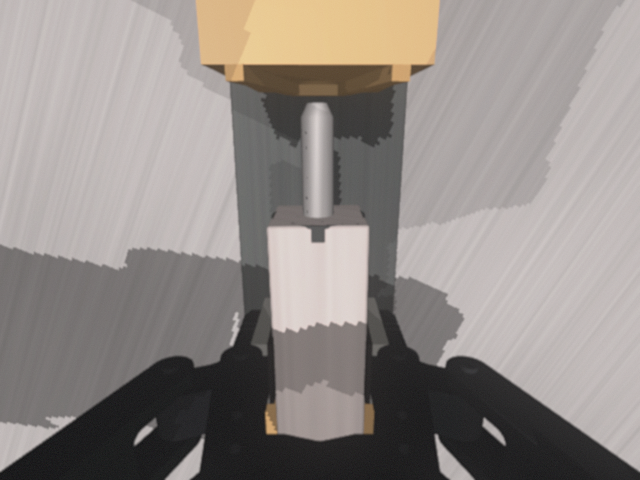

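View pics/sc7.png

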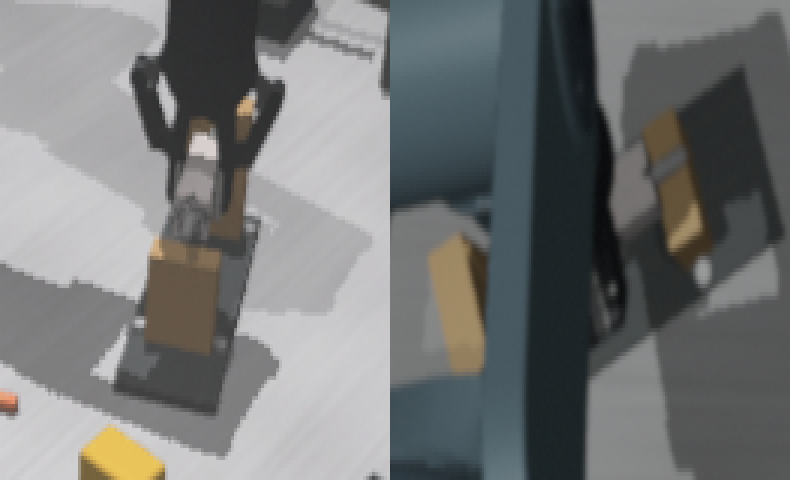

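The tip is centred in the funnel: the seat edge runs (201–437, 65), centre 319, against the tip at 318. Now I feel for contact.

```bash
python3 -m handwheel '[{"offset":[0.003,0,0],"spin":0,"grip":0},{"offset":[0.006,0,0],"spin":0,"grip":0},{"offset":[0.007,0,0],"spin":0,"grip":0},{"offset":[0.007,0,0],"spin":0,"grip":0}]'
for i in 1 2; do :; done
python3 -m handwheel '[{"offset":[0.001,0,0],"spin":0,"grip":0},{"offset":[0.0015,0,0],"spin":0,"grip":0},{"offset":[0.0015,0,0],"spin":0,"grip":0}]'
python3 -m handwheel '[{"offset":[0.001,0,0],"spin":0,"grip":0},{"offset":[0.0015,0,0],"spin":0,"grip":0},{"offset":[0.0015,0,0],"spin":0,"grip":0}]'
python3 -m handwheel '[{"offset":[0.001,0,0],"spin":0,"grip":0},{"offset":[0.002,0,0],"spin":0,"grip":0},{"offset":[0.002,0,0],"spin":0,"grip":0}]'
```

```text
time_s: 11.22
eef_pos: [0.5505, 0.2237, 0.2516]
eef_rot: [-0.0, 0.537, 0.844, -0.0]
wrist_force: [0.1, 0.5, -3.4]
opening: 0.342
time_s: 11.6
eef_pos: [0.55, 0.2249, 0.2517]
eef_rot: [-0.0, 0.537, 0.844, -0.0]
wrist_force: [0.4, 1.1, -4.4]
opening: 0.345
time_s: 11.98
eef_pos: [0.5494, 0.226, 0.2517]
eef_rot: [0.0, 0.537, 0.844, -0.0]
wrist_force: [0.3, -2.6, -3.1]
opening: 0.344
time_s: 12.35
eef_pos: [0.5485, 0.2281, 0.2517]
eef_rot: [0.0, 0.537, 0.844, 0.0]
wrist_force: [0.4, -2.3, -4.5]
opening: 0.346
```

Contact came about where the vision predicted (−2.5 N). Now compressing.

```bash
python3 -m handwheel '[{"offset":[0.003,0,0],"spin":0,"grip":0},{"offset":[0.006,0,0],"spin":0,"grip":0},{"offset":[0.009,0,0],"spin":0,"grip":0},{"offset":[0.012,0,0],"spin":0,"grip":0},{"offset":[0.015,0,0],"spin":0,"grip":0},{"offset":[0.016,0,0],"spin":0,"grip":0},{"offset":[0.016,0,0],"spin":0,"grip":0},{"offset":[0.016,0,0],"spin":0,"grip":0}]'; python3 -m handwheel '[{"offset":[0.0005,0,0],"spin":0,"grip":0},{"offset":[0.001,0,0],"spin":0,"grip":0},{"offset":[0.001,0,0],"spin":0,"grip":0}]'; python3 -m handwheel '[{"offset":[0.0005,0,0],"spin":0,"grip":0},{"offset":[0.001,0,0],"spin":0,"grip":0},{"offset":[0.001,0,0],"spin":0,"grip":0}]'; python3 s2.py w8
```

```text
time_s: 13.35
eef_pos: [0.5417, 0.2425, 0.2517]
eef_rot: [-0.0, 0.537, 0.844, -0.0]
wrist_force: [0.6, -4.7, -5.5]
opening: 0.346
time_s: 13.72
eef_pos: [0.5413, 0.2434, 0.2517]
eef_rot: [0.0, 0.537, 0.844, -0.0]
wrist_force: [1.7, -5.0, -3.5]
opening: 0.344
time_s: 14.1
eef_pos: [0.5408, 0.2442, 0.2517]
eef_rot: [0.0, 0.537, 0.844, -0.0]
wrist_force: [1.2, -6.2, -3.9]
opening: 0.344
14.1 [0.5408 0.2442 0.2517] [ 0.2244  0.3982  1.6688 -0.0003  1.0748 -0.2131] [ 1.1975 -6.2393 -3.8847]
axle_mid [319.7 338.9] 0.79 [0.556  0.2115 0.037 ]
spring_tip [320.7 174.4] 0.79 [0.5192 0.2914 0.037 ]
```

View pics/w8.png

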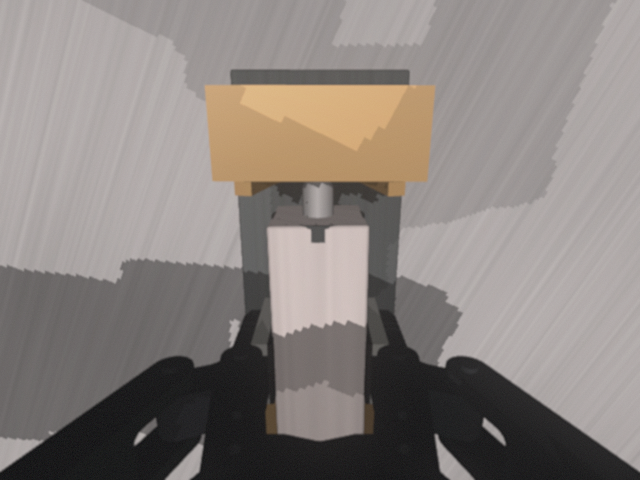

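```bash
python3 -m handwheel '[{"offset":[0.0007,0,0],"spin":0,"grip":0},{"offset":[0.0007,0,0],"spin":0,"grip":0},{"offset":[0.0007,0,0],"spin":0,"grip":0}]';python3 -m handwheel '[{"offset":[0.0005,0,0],"spin":0,"grip":0},{"offset":[0.0005,0,0],"spin":0,"grip":0},{"offset":[0.0005,0,0],"spin":0,"grip":0}]'
```

```text
time_s: 14.78
eef_pos: [0.5406, 0.2449, 0.2517]
eef_rot: [0.0, 0.537, 0.844, -0.0]
wrist_force: [1.5, -5.4, -4.0]
opening: 0.339
time_s: 15.15
eef_pos: [0.5404, 0.2453, 0.2516]
eef_rot: [0.0, 0.537, 0.844, -0.0]
wrist_force: [1.3, -4.4, -4.6]
opening: 0.344
```

Compression is about 22 mm and the stop hasn't been reached. Lowering in stages and watching the force.

```bash
python3 -m handwheel '[{"offset":[0,0,0.004],"spin":0,"grip":0},{"offset":[0,0,0.008],"spin":0,"grip":0},{"offset":[0,0,0.012],"spin":0,"grip":0},{"offset":[0,0,0.014],"spin":0,"grip":0}]';python3 -m handwheel '[{"offset":[0,0,0.002],"spin":0,"grip":0},{"offset":[0,0,0.004],"spin":0,"grip":0}]';python3 -m handwheel '[{"offset":[0,0,0.002],"spin":0,"grip":0},{"offset":[0,0,0.004],"spin":0,"grip":0}]'
```

```text
time_s: 15.65
eef_pos: [0.5408, 0.2454, 0.238]
eef_rot: [0.0, 0.537, 0.844, 0.0]
wrist_force: [3.1, -4.9, -2.6]
opening: 0.339
time_s: 15.9
eef_pos: [0.5409, 0.2454, 0.2343]
eef_rot: [0.001, 0.537, 0.844, 0.001]
wrist_force: [1.3, -4.9, -1.8]
opening: 0.345
time_s: 16.15
eef_pos: [0.5409, 0.2455, 0.2303]
eef_rot: [0.001, 0.537, 0.844, 0.001]
wrist_force: [2.7, -4.8, -2.8]
opening: 0.341
```

```bash
python3 -m handwheel '[{"offset":[0,0,0.003],"spin":0,"grip":0},{"offset":[0,0,0.006],"spin":0,"grip":0},{"offset":[0,0,0.008],"spin":0,"grip":0}]';python3 -m handwheel '[{"offset":[0,0,0.003],"spin":0,"grip":0},{"offset":[0,0,0.0055],"spin":0,"grip":0},{"offset":[0,0,0.0055],"spin":0,"grip":0},{"offset":[0,0,0.0055],"spin":0,"grip":0}]'; python3 s2.py w9; python3 s4.py sc9
```

```text
time_s: 16.52
eef_pos: [0.5409, 0.2455, 0.2222]
eef_rot: [0.001, 0.537, 0.844, 0.001]
wrist_force: [2.0, -4.4, -1.7]
opening: 0.341
time_s: 17.02
eef_pos: [0.5404, 0.2454, 0.2161]
eef_rot: [0.0, 0.537, 0.844, -0.0]
wrist_force: [1.9, -3.4, -5.1]
opening: 0.339
17.025 [0.5404 0.2454 0.2161] [ 0.2264  0.452   1.6794 -0.0002  1.0102 -0.2112] [ 1.8724 -3.4405 -5.0535]
axle_mid [320.3 337.4] 0.85 [0.5463 0.233  0.037 ]
```

View pics/w9.png

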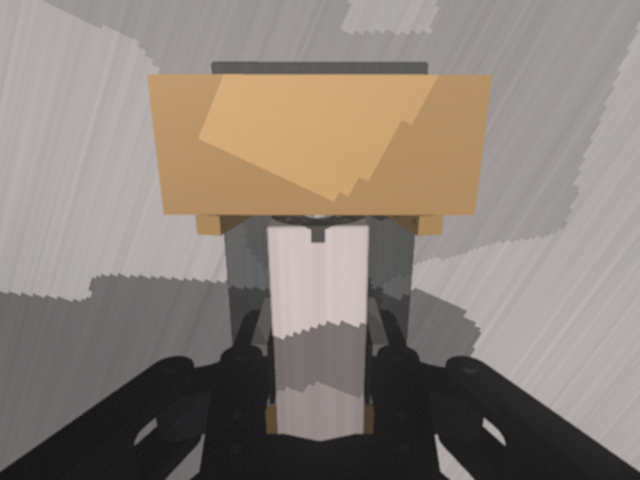

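View pics/sc9.png

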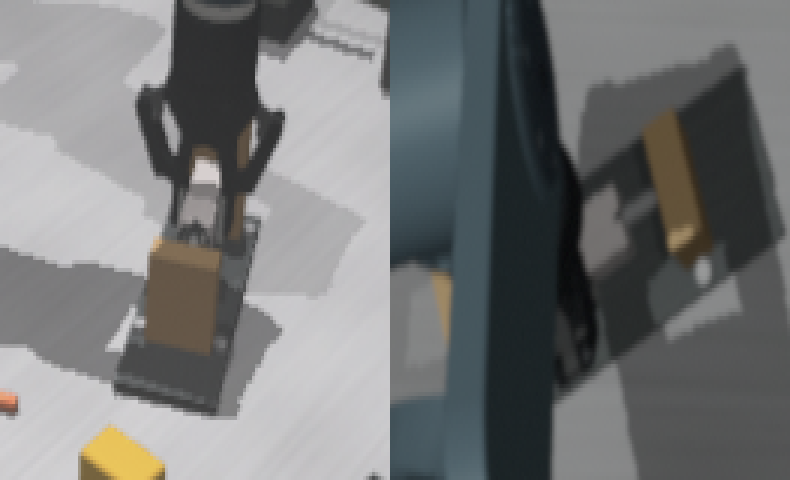

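Axial force fell from about 5.5 N to about 4 N, so the plunger has slipped into the tall socket. Now easing back towards the low seat in stages.

```bash
python3 -m handwheel '[{"offset":[-0.002,0,0],"spin":0,"grip":0},{"offset":[-0.004,0,0],"spin":0,"grip":0},{"offset":[-0.004,0,0],"spin":0,"grip":0}]';python3 -m handwheel '[{"offset":[-0.001,0,0],"spin":0,"grip":0},{"offset":[-0.002,0,0],"spin":0,"grip":0},{"offset":[-0.002,0,0],"spin":0,"grip":0}]'; python3 -m handwheel '[{"offset":[-0.001,0,0],"spin":0,"grip":0},{"offset":[-0.002,0,0],"spin":0,"grip":0},{"offset":[-0.002,0,0],"spin":0,"grip":0}]'
```

```text
time_s: 17.8
eef_pos: [0.5421, 0.2416, 0.2162]
eef_rot: [0.0, 0.537, 0.844, -0.0]
wrist_force: [2.3, -3.4, -5.2]
opening: 0.341
time_s: 18.18
eef_pos: [0.543, 0.2399, 0.2162]
eef_rot: [0.0, 0.537, 0.844, -0.0]
wrist_force: [1.8, -3.5, -5.4]
opening: 0.345
time_s: 18.55
eef_pos: [0.5438, 0.2381, 0.2162]
eef_rot: [0.0, 0.537, 0.844, -0.0]
wrist_force: [1.1, -3.4, -4.3]
opening: 0.348
```

```bash
python3 -m handwheel '[{"offset":[-0.0008,0,0],"spin":0,"grip":0},{"offset":[-0.0015,0,0],"spin":0,"grip":0},{"offset":[-0.0015,0,0],"spin":0,"grip":0}]';python3 -m handwheel '[{"offset":[-0.0006,0,0],"spin":0,"grip":0},{"offset":[-0.0006,0,0],"spin":0,"grip":0},{"offset":[-0.0006,0,0],"spin":0,"grip":0}]'; python3 -m handwheel '[{"offset":[-0.0006,0,0],"spin":0,"grip":0},{"offset":[-0.0006,0,0],"spin":0,"grip":0},{"offset":[-0.0006,0,0],"spin":0,"grip":0}]'
```

```text
time_s: 18.92
eef_pos: [0.5444, 0.2368, 0.2162]
eef_rot: [0.0, 0.537, 0.844, 0.0]
wrist_force: [1.5, -2.7, -4.7]
opening: 0.342
time_s: 19.3
eef_pos: [0.5447, 0.2363, 0.2162]
eef_rot: [0.0, 0.537, 0.844, 0.0]
wrist_force: [2.4, -2.6, -5.4]
opening: 0.343
time_s: 19.68
eef_pos: [0.5448, 0.2359, 0.2162]
eef_rot: [-0.0, 0.537, 0.844, 0.0]
wrist_force: [1.1, -1.3, -5.3]
opening: 0.341
```

```bash
python3 -m handwheel '[{"offset":[-0.0005,0,0],"spin":0,"grip":0},{"offset":[-0.0005,0,0],"spin":0,"grip":0},{"offset":[-0.0005,0,0],"spin":0,"grip":0}]'; python3 s2.py w10; python3 s4.py sc10
```

```text
time_s: 20.05
eef_pos: [0.5449, 0.2356, 0.2162]
eef_rot: [-0.0, 0.537, 0.844, 0.0]
wrist_force: [-0.1, 3.9, -4.9]
opening: 0.342
20.05 [0.5449 0.2356 0.2162] [ 0.2082  0.4523  1.6788  0.0008  1.0106 -0.23  ] [-0.0572  3.9289 -4.9273]
axle_mid [319.5 338.7] 0.71 [0.5508 0.2227 0.037 ]
```

View pics/w10.png

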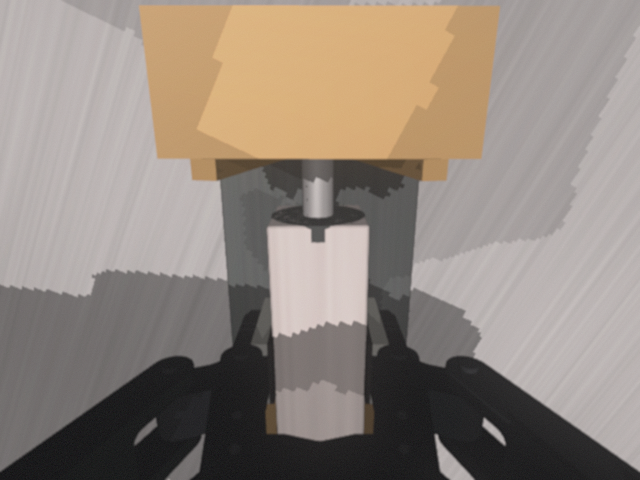

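View pics/sc10.png

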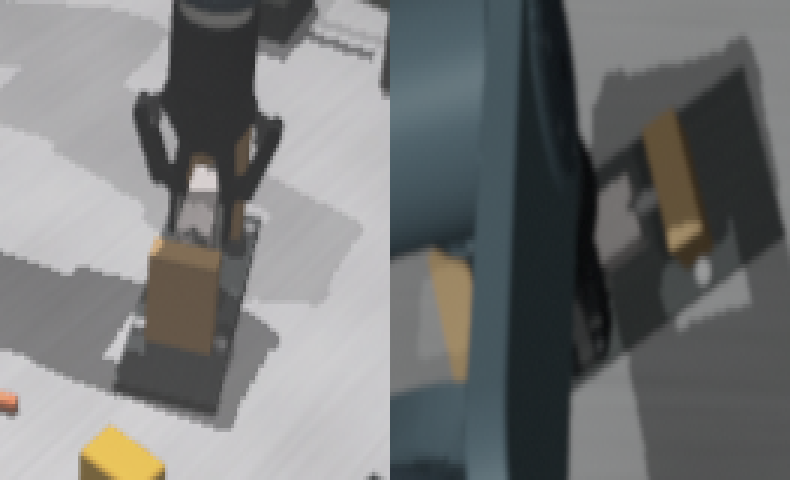

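The force flipped to +4 N, pushing back from the low seat: the stub has bottomed. The picture shows the plunger entering the tall socket below (318,160). Releasing and backing straight up.

```bash
python3 -m handwheel '[{"offset":[0,0,0],"spin":0,"grip":0.45},{"offset":[0,0,0],"spin":0,"grip":0.6},{"offset":[0,0,0],"spin":0,"grip":0.8},{"offset":[0,0,0],"spin":0,"grip":0.8},{"offset":[0,0,0],"spin":0,"grip":0.8},{"offset":[0,0,0],"spin":0,"grip":0.8}]'; python3 s2.py w11
```

```text
time_s: 21.2
eef_pos: [0.5451, 0.2352, 0.2162]
eef_rot: [0.0, 0.537, 0.844, -0.0]
wrist_force: [0.3, 0.2, 0.1]
opening: 0.796
21.2 [0.5451 0.2352 0.2162] [ 0.2077  0.4523  1.6788 -0.0001  1.0105 -0.23  ] [0.2925 0.2132 0.0564]
```

View pics/w11.png

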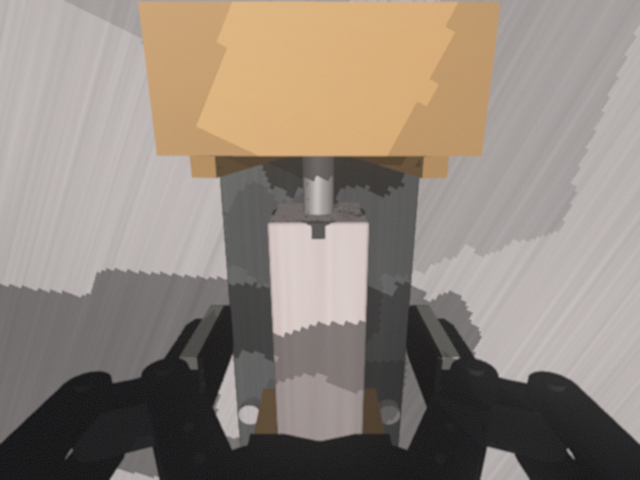

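The fingers are clear, the wrist force is zero and the axle hasn't moved. Backing up and aside to check.

```bash
python3 -m handwheel '[{"offset":[0,0,-0.03],"spin":0,"grip":0.8},{"offset":[0,0,-0.07],"spin":0,"grip":0.8},{"offset":[0,0,-0.12],"spin":0,"grip":0.8},{"offset":[-0.01,-0.02,-0.17],"spin":0,"grip":0.8},{"offset":[-0.02,-0.05,-0.2],"spin":0,"grip":0.8},{"offset":[-0.02,-0.08,-0.2],"spin":0,"grip":0.8},{"offset":[-0.02,-0.08,-0.2],"spin":0,"grip":0.8},{"offset":[-0.02,-0.08,-0.2],"spin":0,"grip":0.8}]'; python3 s2.py w12; python3 s4.py sc12
```

```text
time_s: 22.5
eef_pos: [0.4814, 0.1834, 0.4162]
eef_rot: [0.0, 0.537, 0.844, 0.0]
wrist_force: [0.1, -0.5, -0.4]
opening: 0.799
22.5 [0.4814 0.1834 0.4162] [ 0.1332  0.0355  1.7426  0.0001  1.3629 -0.3045] [ 0.1401 -0.467  -0.356 ]
axle_mid [415.6 190.3] 0.56 [0.5533 0.2348 0.037 ]
spring_tip [419.4  90.7] 0.85 [0.515  0.3095 0.037 ]
spring_tip [109.9 477.7] 0.53 [ 0.3966 -0.2078  0.037 ]
stub_tip [408.6 264.4] 0.85 [0.5822 0.1696 0.037 ]
cradle [402.4 196.7] 0.59 [0.5555 0.2217 0.    ]
```

View pics/w12.png

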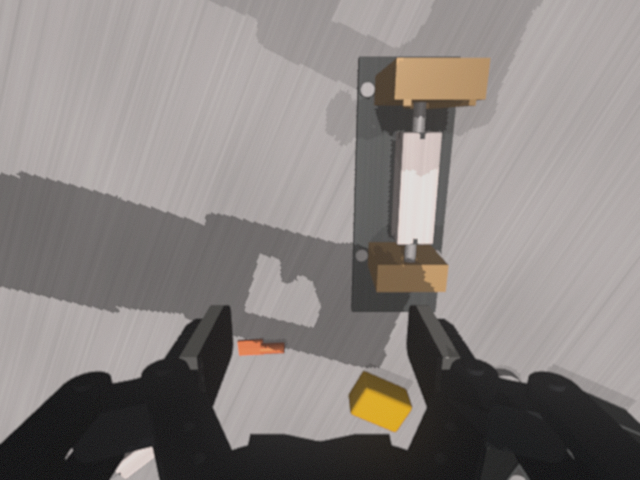

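View pics/sc12.png

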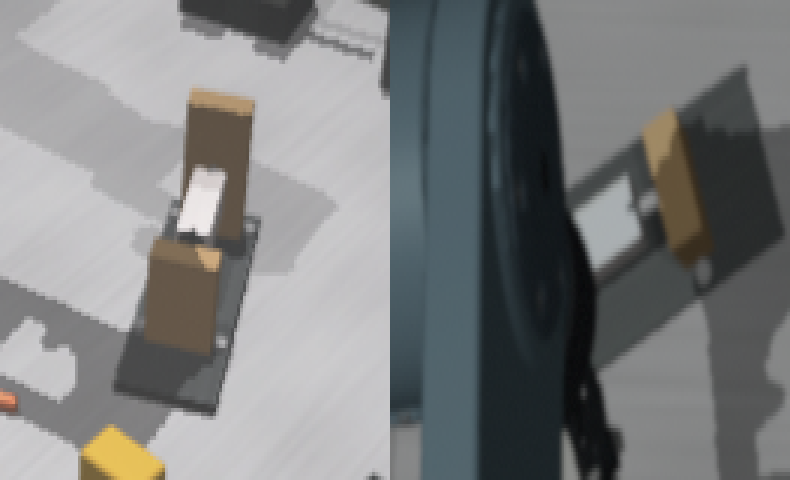

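The axle lies between the seats, both pins in the sockets, carrier from (398,133) to (435,244). One enlarged crop with numbers to verify it's fully home and level.

```bash
cat > v.py <<'E'
from h import *
np.set_printoptions(precision=4,suppress=True)
p=shot('wrist')
cv2.imwrite('pics/v1.png',cv2.resize(p['color'][50:300,345:500],None,fx=2.4*1.6,fy=2.4,interpolation=3)[:,:,::-1])
th=np.radians(115);u=np.array([np.cos(th),np.sin(th)]);v=np.array([-u[1],u[0]]);g=np.array([.5431,.2399])
im=p['color'].copy()
def pr(x,y,z): return proj(p,np.append(g+x*u+y*v,z))
for n,x,y,z in [('carr+L',.043,.015,.077),('carr+R',.043,-.015,.077),('carr-L',-.047,.015,.077),('carr-R',-.047,-.015,.077),('tallL',.065,.03,.112),('tallR',.065,-.03,.112),('lowL',-.065,.03,.076),('lowR',-.065,-.03,.076)]:
    q=pr(x,y,z);print(n,q);cv2.circle(im,tuple(int(round(a*1)) for a in q),1,(255,0,0),-1)
cv2.imwrite('pics/v2.png',cv2.resize(im[50:300,345:500],None,fx=3.2,fy=2.4*1,interpolation=0)[:,:,::-1])
E
python3 v.py
```

```text
carr+L [405.0037 131.8515]
carr+R [444.3231 131.9013]
carr-L [397.7539 244.2913]
carr-R [433.8068 244.3333]
tallL [395.6515  98.6158]
tallR [486.521   98.7337]
lowL [378.5418 264.1381]
lowR [449.2642 264.2193]
```

View pics/v2.png

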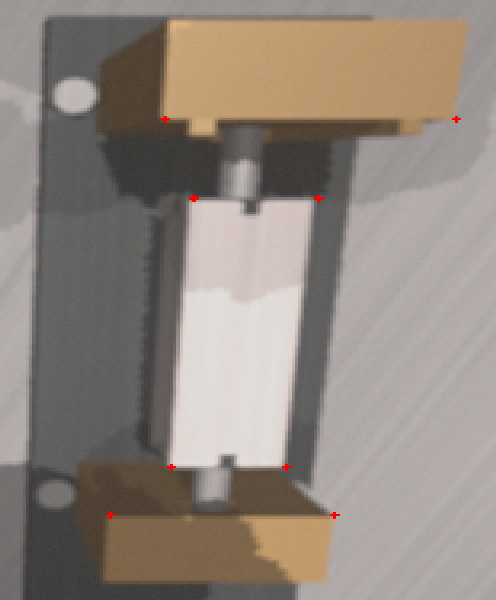

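The predicted corners for a fully seated axle (red) match the carrier ends and both seat edges to about 1–2 px, so it is home and level. Handing in.

```bash
python3 -c "
from bench import ctrl
print(ctrl.hand_in()); print(ctrl.get_obs()['time_s'])"
```

```text
the job is handed in; nothing more can be done
None
the job is handed in; nothing more can be done
```

The roller axle is fitted in the cradle with both ends home. I handed the job in after about 23 s of robot time; no verdict was reported.

- **How it went in:** I took the large silver axle off its rest and pressed its spring end in about 22 mm against the tall seat. I lowered it while compressed and felt the plunger drop into its socket. Then I eased it back about 10 mm until the stub bottomed in the low seat.
- **Forces:** the contact force read at the end of each move never passed about 7 N, against the 25 N limit. When the stub bottomed, the axial force reversed to about +4 N, which I took as the sign it was home.
- **Final check:** after I let go, the wrist force read near zero. In the last picture the carrier's ends and the seat edges matched the positions predicted for a fully seated, level axle to within about 1–2 px. The small sideways difference looks like camera calibration.
- **Bystanders:** the gripper never went near the bumper, lug, race or wrench, and no check disagreed. I did not measure their positions again at the end.

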